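# Set an iris diaphragm to the long scale mark

### The job

Set the iris diaphragm on the bench to the long mark of its scale: with the fingertips against the side of the lever's knob, first push the lever round to its closed stop (the end with the small dot), then push it back towards open until its pointer stands at the long mark, and leave it there. Do not shift, turn or lift the iris unit on the bench, and leave the loose parts around it alone.

Things in the scene. Friction and masses are not known exactly. Their poses are not given: they have to be found in the camera images.
- iris: iris diaphragm unit, loose on the bench, 4.3 kg: flat steel plate (x -130 to +100 mm, y -100 to +100 mm, 10 mm thick) with a round aluminium housing (176 mm across, top at z = 30 mm), a 100 mm aperture and dark blades. Origin on the aperture's axis at the plate's underside, z up; at yaw 0 its scale faces the robot (-x of the unit). Pushed at the knob with over about 9 N it may slide or turn.
- long_mark (a point): inner end of the scale's long mark, 100 mm from the unit's axis at bearing 192 degrees in the unit's frame (from its +x, anticlockwise from above), 35 mm above the bench. The scale is a flat arc plate 84 to 124 mm from the axis, top at z = 35 mm, with nine black radial marks every 12 degrees: eight 8 mm long, this one 22 mm. The pointer stands at it at lever value 1.047.
- closed_dot (a point): small black dot on the scale, 115 mm from the unit's axis, just outside the first mark: it shows the closed end (bearing 132 degrees in the unit's frame). The open end has an open circle 12 mm across at bearing 228 degrees. Just past each end of the lever's travel stands a 6 mm stop screw, 91 mm from the axis, its top 43 mm above the bench.
- pointer_tip (a point): tip of the lever's pointer, 98 mm from the unit's axis, 38 mm above the bench, just inside the marks.
- knob (a point): centre of the lever's knob: an upright black cylinder, 14 mm in diameter, its foot at 41 mm and its top at 66 mm above the bench (this point at 53.5 mm), 80 mm from the unit's axis on the same radius as the pointer. It stands on the lever's flat steel bar (10 mm wide, top at 41 mm), which is screwed to the dark ring around the aperture.
- lever (a joint): angle of the ring and its lever in rad: 0 at the closed stop (lever at bearing 132 degrees in the unit's frame), growing anticlockwise seen from above to 1.676 at the open stop (bearing 228 degrees). Nine scale marks at 0, 0.209, ... 1.676; the long mark is at 1.047. Moves with about 1.5 N at the knob and stays where it is left.
- tube: bystander: upright stainless tube, 38 mm in diameter (44 mm at the collar), 98 mm tall, on a square 60 mm foot flange, 0.35 kg, loose. Origin at the centre of its underside.
- motor: bystander: small square black and aluminium motor, 42 x 42 x 42 mm, with a thin shaft up to 64 mm, 0.28 kg, loose. Origin at the centre of its underside.
- wrench: bystander: steel wrench, 170 mm long, lying along its x axis, loose. Origin at its middle.

How it is judged (in metres and radians):
On the way, in this order (a step that is already met when the one before it is completed fails the run):
1. the lever has been pushed to its closed stop (within 0.06 rad) (value of joint lever below 0.06 rad), for 0.1 s.
2. the pointer has been brought to the long mark (within a quarter of a division, 0.05 rad) (value of joint lever between 0.997 and 1.097 rad), for 0.2 s.
At the end, for the whole second after the job is handed in: The lever is at rest with its pointer at the long mark, within 0.05 rad (a quarter of a division); the iris unit is flat and it and its scale are within 15 mm of where they stood; the tube, the motor and the wrench are within 15 mm of where they stood, the tube and the motor upright (all of step 2 and distance of each of iris, long_mark, closed_dot, tube, motor, wrench from where it was at the start of the episode below 0.015 m and angle between iris's own z axis and vertical below 0.03 rad and linear speed of iris below 0.01 m/s and angle between each of tube, motor's own z axis and vertical below 0.1 rad and velocity of joint lever between -0.02 and 0.02 rad/s); the robot touches nothing.
It fails at once if the iris unit is shifted or turned on the bench by more than 15 mm (distance of any of iris, long_mark, closed_dot from where it was at the start of the episode above 0.015 m).
It fails at once if the iris unit is lifted or tipped (height (world z) of iris above 0.006 m or angle between iris's own z axis and vertical above 0.05 rad).
It fails at once if a loose part nearby is moved, knocked over or picked up (distance of any of tube, motor, wrench from where it was at the start of the episode above 0.015 m).
It also fails if it takes over 51 s, if anything falls off the work surface, if the arm or the gripper's body presses on something with over 40 N, if the wrist force passes 120 N, or if a joint passes its speed limit or range.

### The arm

A 6-joint arm with a two-finger parallel gripper is mounted at the origin on the work surface. World frame = base frame: x ahead of the robot, y to its left, z up, the work surface at z = 0. Lengths are in m, angles in degrees, forces in N, time in s.
With the tool pointing down it reaches from about 0.4 to 0.825 m from the base axis. Payload 7 kg.
Tool frame: the origin (TCP) lies at the very end of the fingers, on their centre line; the grasp point (between the pads) lies 19 mm behind it; x points along the fingers, z is the direction in which the jaws open and shut, and the axes are right-handed (so a half turn about x gives the same grasp; the last joint's range is limited). The gripper opens to 88 mm and grips with 3 to 60 N. Pads are 19 mm wide; open, the fingers measure 130 mm over their backs; the gripper's body (78 mm by 193 mm) begins 47 mm behind the grasp point.
Start: joints at [-56.259, 20.546, 0.682, 0, -70.136, -16.507], TCP at [0.2, -0.645, 0.227] pointing down, gripper open.
Joint ranges: [-176.03, 176.03], [-82.01, 121.73], [-58.28, 71.71], [-173.87, 95.51], [-174.79, -0.11], [-173.66, 173.66]. Speed limits (degrees/s): [136.94, 136.94, 172.46, 180, 180, 180].

### API

Orientations are given as [roll, pitch, yaw] about the fixed x, y, z axes, in that order (R = Rz(yaw) Ry(pitch) Rx(roll)).
In Python, from plant import * gives the robot as it stands.
- The arm moves only by the tool arm_command, never from a script. Its argument "commands" is one flat list of numbers, 5 for each row, row after row: the shift along the tool's x, y, z in mm, then the turn about the tool's x in degrees, then the opening in per cent of the stroke, from 0 (shut) to 100 (fully open). A call has 1 to 5 rows; each row shifts and turns the pose as measured when the row begins, along the tool's axes as they then stand; what a row does not reach is not made up. A row lasts 1/8 s, in which the tool goes at most 62.5 mm and 10.7 degrees, less where a joint would pass 70% of its speed; a pose out of reach is approached as far as the arm can. A call is refused whole if a number of a shift passes 62.5 or a number of a turn 10.7, either way. A call with a gripper value outside its range is refused whole. The fingers move at their own pace and stop on an object; the grip force is fixed at half the most. Time passes only in rows, so rows that do not move let the fingers close. It gives the time, the measured TCP pose, the force and the opening at its end, in the units of the state.
- get_obs(): the state, without advancing time (a new reading comes with each control period).
- snapshot(name): name is "side" or "top" or "wrist"; returns a dict with "frame" (384x512x3 uint8, blue, green, red), "fov_y" (degrees; the focal length in pixels is half the picture's height over the tangent of half this angle, whatever the lens; pixels are square), "cx", "cy" (the principal point, pixels), "world_to_cam" (4x4, takes a point from world to camera coordinates). Camera axes: x right, y up, looking along -z (the intrinsics and any distortion apply to the point x, -y, -z); pixel columns grow to the right and rows downward; lengths in m; the calibration is good to about 2 mm. A picture is of the moment at which its call begins. There is no depth.
- close_job(): hands the job in, once; it reports no verdict.
The state is a dict: "clock": time; "joint_pos": joint angles; "qvel": joint speeds; "tau": joint torques, N m; "tool_pos": TCP position; "orientation": TCP orientation; "force": force on the tool from outside, world axes, zero at the start; "moment": the same for the moment, N m; "opening": finger opening in m.
Only numpy, scipy, OpenCV 4.12 (cv2) and the standard library are available. Lean on these libraries where they do the work, as an engineer would, in place of code of your own. Each camera call takes 0.05 s, during which the arm holds its last target. There are 200 camera calls.

## Working session

There is one attempt and no reset: what is moved stays moved. The work goes in short steps, Python scripts to look and compute and a tool call to move; the robot and the scene stay as the last step left them, time stands still between calls to the robot, and variables do not carry over. Pictures are saved under pics/ and viewed, about 8 in all and at most 12, crops included, and the job is handed in when it is done.

Besides the shell and the picture viewer there is one more tool, called after "Emit:" as name(argument=value, ...) on one line, values as JSON. arm_command: Moves the arm, as the interface text tells. Its arguments: {"type":"object","properties":{"commands":{"type":"array"}},"required":["commands"]}

```bash
mkdir -p pics; cat > h.py <<'E'
from plant import *
import numpy as np, cv2
from scipy.spatial.transform import Rotation as R
def shot(n,f):
    s=snapshot(n); np.save(f'pics/{f}.npy',s['frame']); cv2.imwrite(f'pics/{f}.png',s['frame'])
    np.savez(f'pics/{f}.npz',**{k:np.array(v) for k,v in s.items()}); return s
def proj(s,P):
    P=np.atleast_2d(P); c=(np.c_[P,np.ones(len(P))]@np.array(s['world_to_cam']).T)[:,:3]
    f=s['frame'].shape[0]/2/np.tan(np.radians(s['fov_y'])/2)
    return np.c_[s['cx']+f*c[:,0]/-c[:,2], s['cy']+f*c[:,1]/c[:,2]]
def unproj(s,uv,z):
    f=s['frame'].shape[0]/2/np.tan(np.radians(s['fov_y'])/2); W=np.linalg.inv(s['world_to_cam'])
    d=W[:3,:3]@np.array([(uv[0]-s['cx'])/f,-(uv[1]-s['cy'])/f,-1]); o=W[:3,3]
    return o+d*(z-o[2])/d[2]
E
python3 - <<'E'
from h import *
a=shot('top','top0'); b=shot('side','side0')
print([ (k,v) for k,v in a.items() if k!='frame']); o=get_obs(); print(o)
cv2.imwrite('pics/both0.png',cv2.resize(a['frame'],(800,600),interpolation=cv2.INTER_CUBIC))
E
```

```text
[('fov_y', 53.91519673762364), ('cx', 251.4647390975946), ('cy', 196.7862994638019), ('world_to_cam', array([[-0.01924604, -0.99960908, -0.02028021,  0.05778161],
       [ 0.99475549, -0.0211827 ,  0.10006401, -0.59766156],
       [-0.10045448, -0.01824802,  0.9947743 , -0.83097912],
       [ 0.        ,  0.        ,  0.        ,  1.        ]]))]
{'clock': 0.1, 'joint_pos': array([-5.62610705e+01,  2.05867249e+01,  6.40382188e-01, -1.72676070e-02,
       -7.01354878e+01, -1.65067113e+01]), 'qvel': array([ 0.04345757, -0.18486619,  0.12841776,  0.09275114,  0.02823994,
       -0.03448489]), 'tau': array([-1.43507634e-03, -5.84161806e+01,  2.93752187e+01,  7.01548889e+00,
        1.02209556e-02, -3.28755220e-05]), 'tool_pos': array([ 0.19981358, -0.64430507,  0.22573502]), 'orientation': array([  5.28736233,  89.9165743 , 112.51370149]), 'force': array([ 0.25096768, -0.22479893, -0.76640011]), 'moment': array([0.01777365, 0.02347895, 0.00540693]), 'opening': 0.08776490082408314}
```

View pics/both0.png

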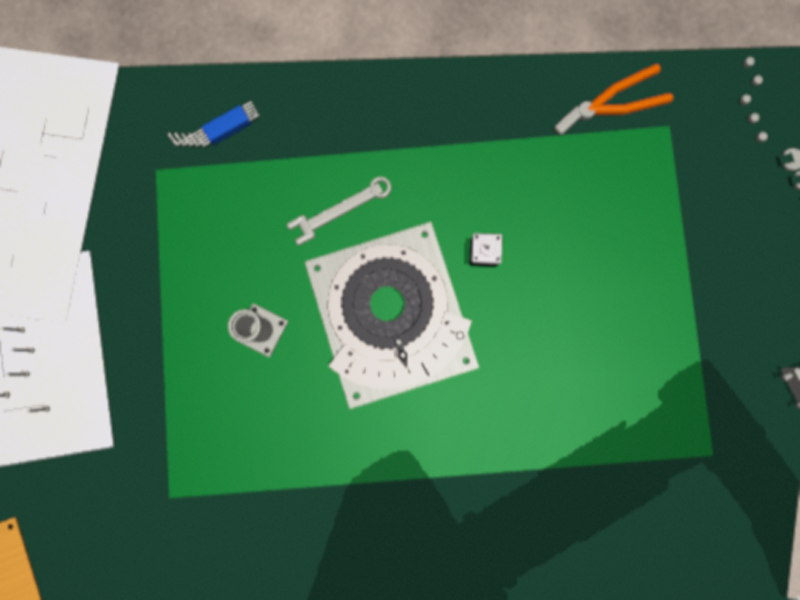

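View pics/side0.png

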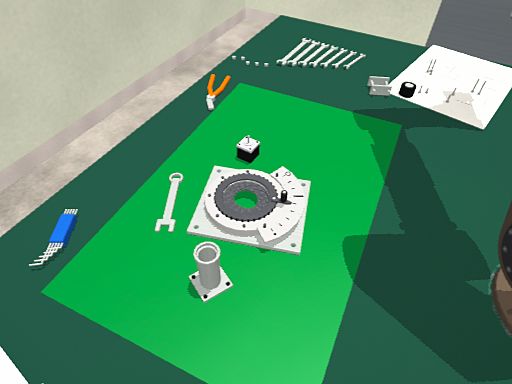

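The top view shows the iris at about (387,303) in the 800-px picture, its pointer at about (404,362), the long mark at (426,370) and the open circle at (460,335). The tube is to the left (245,325) and the motor at the upper right (487,248). I'll enlarge this for the pose.

```bash
python3 - <<'E'
from h import *
f=np.load('pics/top0.npy')[135:270,180:315]
cv2.imwrite('pics/crop0.png',cv2.resize(f,(594,594),interpolation=cv2.INTER_CUBIC))
E
```

```text
(no output)
```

View pics/crop0.png

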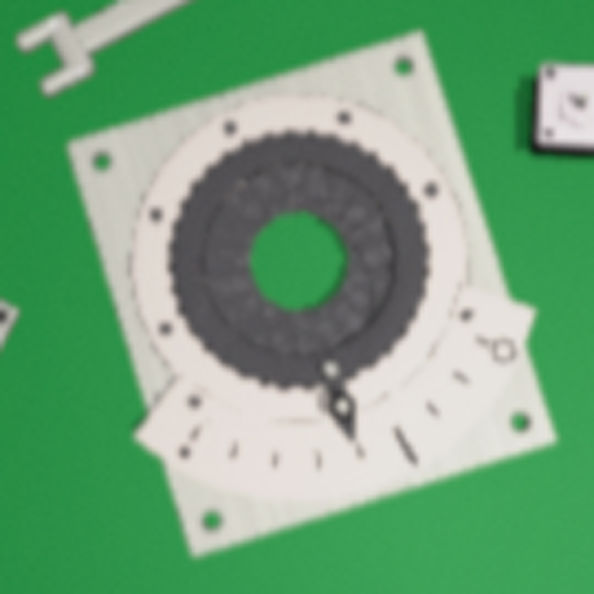

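```bash
cat >> h.py <<'E'
def load(f):
    d=np.load(f'pics/{f}.npz'); return {k:d[k] for k in d.files}
def unit(p,q):  # unit-frame pt -> world
    c,s=np.cos(p[2]),np.sin(p[2]); q=np.atleast_2d(q)
    return np.c_[p[0]+c*q[:,0]-s*q[:,1],p[1]+s*q[:,0]+c*q[:,1],q[:,2]]
def pol(r,deg,z): return [r*np.cos(np.radians(deg)),r*np.sin(np.radians(deg)),z]
E
python3 - <<'E'
from h import *
from scipy.optimize import least_squares
s=load('top0')
Q=[[.1,.1,.01],[.1,-.1,.01],[-.13,-.1,.01],[-.13,.1,.01],pol(.115,132,.035),pol(.115,228,.035),pol(.1,192,.035),pol(.122,192,.035),pol(.091,129,.043),pol(.091,231,.043)]
uv=np.array([(67,143),(421,31),(557,440),(192,556),(184,452),(503,350),(396,429),(415,464),(194,401),(466,315)])
uv=(uv+.5)/4.4-.5+[180,135]
r=least_squares(lambda p:(proj(s,unit(p,Q))-uv).ravel(),[.6,.03,.2],x_scale=[.01,.01,.1],loss='soft_l1')
p=r.x; print(p,np.degrees(p[2]),r.fun.reshape(-1,2).round(1).tolist())
np.save('iris.npy',p)
t=unproj(s,(np.array([352,439])+.5)/4.4-.5+[180,135],.038)
k=unproj(s,(np.array([332,370])+.5)/4.4-.5+[180,135],.041)
for q in(t,k):
    d=q[:2]-p[:2]; b=(np.degrees(np.arctan2(d[1],d[0])-p[2]))%360; print(q,np.hypot(*d),b,np.radians(b-132))
for L in (0,.8,1.047,1.676):
    pt=unit(p,[pol(.08,132+np.degrees(L),.0535),pol(.08,132+np.degrees(L),.066)]); print(L,pt[0],((proj(s,pt)-[180,135])*4.4).round().tolist())
o=get_obs(); M=R.from_euler('xyz',o['orientation'],degrees=True).as_matrix(); print(M.round(3))
# side view check
s2=load('side0'); print(proj(s2,unit(p,Q)).round().tolist())
for n,u,z in(('tube',(232,327),.098),('motor',(487,248),.042)): print(n,unproj(s,np.array(u)*.64,z))
E
```

```text
[0.60688675 0.05458519 0.28664819] 16.423731251627608 [[-0.1, -0.2], [0.0, -0.1], [-0.2, -0.0], [0.0, -0.1], [0.0, -0.4], [-0.1, -0.2], [-0.3, -0.6], [0.3, 0.0], [1.1, 0.8], [-0.4, 1.2]]
[0.51297642 0.02890439 0.038     ] 0.09735837343656377 178.8705054331138 0.8180446418817268
[0.5481298  0.03834093 0.041     ] 0.06096109721969019 179.03054806789342 0.8208379128021979
0 [0.53873123 0.09647584 0.0535    ] [[215.0, 388.0], [213.0, 388.0]]
0.8 [0.52935183 0.03487891 0.0535    ] [[338.0, 405.0], [338.0, 404.0]]
1.047 [0.53652311 0.01652001 0.0535    ] [[374.0, 390.0], [374.0, 389.0]]
1.676 [ 0.5723847  -0.01759243  0.0535    ] [[440.0, 317.0], [442.0, 315.0]]
[[-0.001 -0.955 -0.296]
 [ 0.001 -0.296  0.955]
 [-1.     0.     0.001]]
[[187.0, 230.0], [214.0, 165.0], [310.0, 180.0], [300.0, 252.0], [275.0, 233.0], [288.0, 173.0], [293.0, 195.0], [303.0, 195.0], [266.0, 223.0], [278.0, 174.0]]
tube [0.57006554 0.2619466  0.098     ]
motor [ 0.68137756 -0.09274972  0.042     ]
```

Emit:
arm_command(commands=[5,-39,42,0,35,5,-39,42,0,35,5,-39,42,0,35,5,-39,42,0,35,5,-39,42,0,35])

```text
clock: 0.72
tool_pos: [0.3249, -0.3812, 0.1969]
orientation: [21.5, 89.7, 128.3]
force: [0.3, -0.2, -0.6]
opening: 0.0433
```

Emit:
arm_command(commands=[5,-39,42,0,35,5,-39,42,0,35,5,-39,42,0,35,5,-39,42,0,35,0,0,0,0,35])

```text
clock: 1.35
tool_pos: [0.4281, -0.1649, 0.1766]
orientation: [13.4, 89.7, 120.5]
force: [-0.4, -0.2, 0.8]
opening: 0.0305
```

```bash
cat >> h.py <<'E'
p=np.load('iris.npy') if __import__('os').path.exists('iris.npy') else None
def todo(L,z,off=0,r=.08):
    "shift (tool mm) and turn to put TCP at lever angle L (rad), off mm along tool z"
    o=get_obs(); M=R.from_euler('xyz',o['orientation'],degrees=True).as_matrix()
    k=unit(p,pol(r,132+np.degrees(L),z))[0]; d=M.T@(k-o['tool_pos'])*1000
    th=np.degrees(p[2])+132+np.degrees(L); ya=np.degrees(np.arctan2(M[1,1],M[0,1]))
    q=o['tool_pos'][:2]-p[:2]
    print('shift',d.round(1),'turn',round((ya-th+180)%360-180,2),'open',o['opening'].__round__(4),'clk',o['clock'],'F',o['force'].round(2),'tool L',round(np.radians((np.degrees(np.arctan2(q[1],q[0])-p[2])%360)-132),4),'r',round(np.hypot(*q),4))
E
python3 -c "
from h import *
todo(.819,.13)"
```

```text
shift [  47.3 -155.6  159.3] turn 1.77 open 0.0305 clk 1.35 F [-0.41 -0.15  0.77] tool L 1.4383 r 0.283
```

Emit:
arm_command(commands=[5,-39,40,0,35,5,-39,40,0,35,5,-39,40,0,35,5,-38,39,1.5,35,0,0,0,0,35])

```text
clock: 1.98
tool_pos: [0.5314, 0.0364, 0.1562]
orientation: [26.3, 89.7, 131.7]
force: [-0.9, -1.2, -0.5]
opening: 0.0308
```

```bash
python3 -c "
from h import *
todo(.819,.05)"
```

```text
shift [106.2   2.2  -2.9] turn 0.06 open 0.0308 clk 1.975 F [-0.9  -1.23 -0.53] tool L 0.788 r 0.0776
```

Emit:
arm_command(commands=[25,2,-3,0,35,25,0,0,0,35,18,0,0,0,35,0,0,0,0,35])

```text
clock: 2.48
tool_pos: [0.5285, 0.0294, 0.0862]
orientation: [44.1, 89.6, 149.4]
force: [-0.9, -0.1, 1.4]
opening: 0.0308
```

```bash
python3 - <<'E'
from h import *
todo(.819,.05)
s=shot('wrist','w1'); print(proj(s,unit(p,[pol(.08,132+np.degrees(.819),.066)])))
E
```

```text
shift [36.2 -2.4  3.4] turn -0.04 open 0.0308 clk 2.475 F [-0.86 -0.13  1.42] tool L 0.8621 r 0.0823
[[260.51230808 231.28648118]]
```

View pics/w1.png

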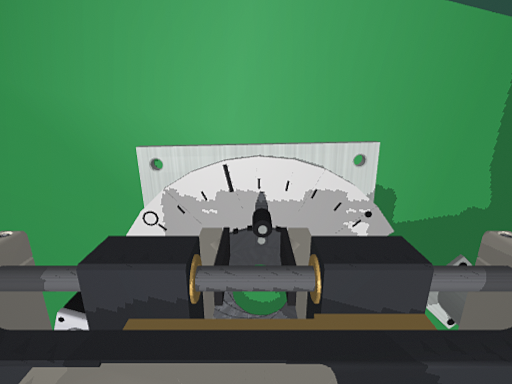

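The wrist view shows the knob at (262,225) between the fingers, about midway, and the pointer tip at (262,197), so it is safe to descend.

Emit:
arm_command(commands=[16,-2,3,0,35,16,0,0,0,35,0,0,0,0,35])

```text
clock: 2.9
tool_pos: [0.5314, 0.0329, 0.0554]
orientation: [-3.2, 89.7, 102.0]
force: [0.1, 0.1, 0.6]
opening: 0.0303
```

```bash
python3 -c "
from h import *
todo(.819,.05);todo(0,.05)"
```

```text
shift [5.4 1.4 0.9] turn -0.1 open 0.0303 clk 2.9 F [0.06 0.11 0.59] tool L 0.8307 r 0.0786
shift [  5.7 -23.8  59.4] turn 46.83 open 0.0303 clk 2.9 F [0.06 0.11 0.59] tool L 0.8307 r 0.0786
```

Emit:
arm_command(commands=[5,1,5,3.6,35,0,0,5,3.6,35,0,0,5,3.6,35,0,0,5,3.6,35,0,0,5,3.6,35])

```text
clock: 3.52
tool_pos: [0.5278, 0.0574, 0.0527]
orientation: [-5.0, 89.7, 81.7]
force: [-0.2, -0.9, -1.8]
opening: 0.0305
```

```bash
python3 -c "
from h import *
todo(-.1,.05)"
```

```text
shift [  2.9 -12.8  46.5] turn 34.0 open 0.0305 clk 3.525 F [-0.2 -0.9 -1.8] tool L 0.5159 r 0.0792
```

Emit:
arm_command(commands=[1,0.5,5,3.6,35,0,0,5,3.6,35,0,0,5,3.6,35,0,0,5,3.6,35,0,0,5,3.6,35])

```text
clock: 4.15
tool_pos: [0.5318, 0.0815, 0.0544]
orientation: [5.5, 89.8, 73.6]
force: [-1.1, -2.2, -0.2]
opening: 0.0305
```

```bash
python3 - <<'E'
from h import *
todo(-.1,.05)
shot('wrist','w2')
E
```

```text
shift [ 4.5 -2.6 24.3] turn 15.39 open 0.0305 clk 4.15 F [-1.06 -2.16 -0.18] tool L 0.2071 r 0.0797
```

View pics/w2.png

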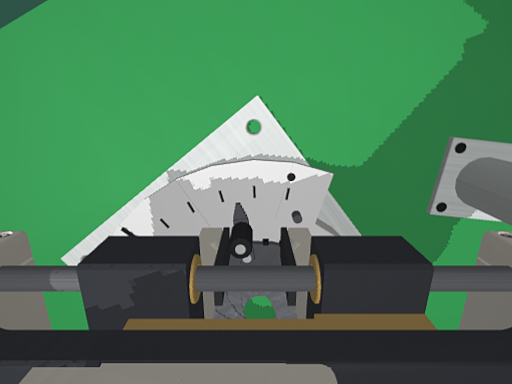

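The knob is against the trailing finger and being pushed. The pointer tip at (239,205) stands between marks 1 and 2, at about 0.3 rad, and the closed dot is at (291,177).

Emit:
arm_command(commands=[2,0,4,2.8,35,1,0,4,2.8,35,1,0,4,2.8,35,0,0,4,2.8,35,0,0,2,1.4,35])

```text
clock: 4.82
tool_pos: [0.5399, 0.0971, 0.0527]
orientation: [15.6, 89.8, 70.8]
force: [-1.3, -1.6, -1.2]
opening: 0.0305
```

```bash
python3 -c "
from h import *
todo(-.1,.05)"
```

```text
shift [2.8 0.6 6.8] turn 2.54 open 0.0305 clk 4.825 F [-1.31 -1.63 -1.23] tool L -0.0142 r 0.0794
```

Emit:
arm_command(commands=[1,0,2,0.5,35,0,0,1.5,0.5,35,0,0,1.5,0.5,35])

```text
clock: 5.2
tool_pos: [0.5424, 0.101, 0.052]
orientation: [26.2, 89.8, 79.9]
force: [-1.8, -1.0, 0.2]
opening: 0.0308
```

```bash
python3 -c "
from h import *
todo(-.1,.05)"
```

```text
shift [2.  0.5 2.1] turn 1.05 open 0.0308 clk 5.2 F [-1.77 -1.05  0.19] tool L -0.0731 r 0.0795
```

Emit:
arm_command(commands=[0,0,1,0.5,35,0,0,1,0,35,0,0,0,0,35])

```text
clock: 5.58
tool_pos: [0.5435, 0.1028, 0.052]
orientation: [35.1, 89.8, 88.3]
force: [-0.9, -0.9, 0.4]
opening: 0.0308
```

```bash
python3 - <<'E'
from h import *
todo(-.1,.05)
s=shot('wrist','w3'); print(proj(s,unit(p,[pol(.098,132,.038),pol(.1,132,.035)])))
cv2.imwrite('pics/w3c.png',cv2.resize(s['frame'][140:280,180:360],(720,560),interpolation=cv2.INTER_CUBIC))
E
```

```text
shift [2.  0.3 0.1] turn 0.53 open 0.0308 clk 5.575 F [-0.92 -0.86  0.41] tool L -0.0992 r 0.0797
[[241.11523869 205.64761269]
 [240.99671351 201.18537365]]
```

View pics/w3c.png

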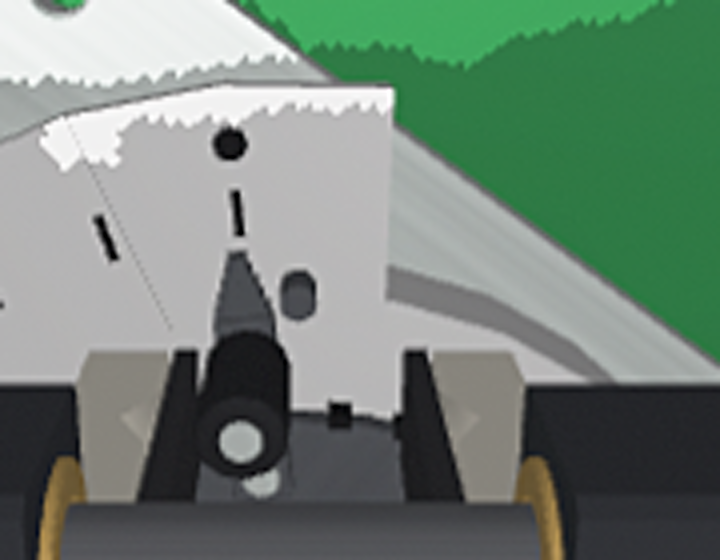

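The pointer tip (238,255) is aligned with the first mark (239,235) at the dot. I'll add a small nudge to confirm the stop by force.

Emit:
arm_command(commands=[0,0,1,0,35,0,0,1,0,35])

```text
clock: 5.88
tool_pos: [0.5438, 0.1035, 0.0518]
orientation: [86.9, 89.9, 140.1]
force: [-3.3, -5.1, 2.6]
opening: 0.0309
```

```bash
python3 -c "
from h import *
todo(-.1,.05); todo(1.047,.05)"
```

```text
shift [ 1.8  0.2 -0.7] turn 0.53 open 0.0309 clk 5.875 F [-3.34 -5.05  2.6 ] tool L -0.1085 r 0.0799
shift [  1.7 -46.3 -74. ] turn -65.19 open 0.0309 clk 5.875 F [-3.34 -5.05  2.6 ] tool L -0.1085 r 0.0799
```

The stop is confirmed: the push rose to about 6 N and motion stopped. Now I reverse towards open.

Emit:
arm_command(commands=[0,0,-6,-4.3,35,0,0,-6,-4.3,35,0,0,-5,-3.6,35,0,0,-5,-3.6,35,0,0,-5,-3.6,35])

```text
clock: 6.5
tool_pos: [0.536, 0.083, 0.0533]
orientation: [-34.7, 89.4, 38.7]
force: [-1.3, 2.4, -1.3]
opening: 0.031
```

```bash
python3 -c "
from h import *
todo(1.153,.05)"
```

```text
shift [  2.8 -25.9 -69.2] turn -51.14 open 0.031 clk 6.5 F [-1.34  2.39 -1.28] tool L 0.1698 r 0.0764
```

Emit:
arm_command(commands=[1,1.5,-5,-2.6,35,0,1,-5,-3,35,0,0.5,-5,-3,35,0,0,-5,-3.4,35,0,0,-5,-3.4,35])

```text
clock: 7.12
tool_pos: [0.5341, 0.0635, 0.0539]
orientation: [-54.7, 88.6, 34.7]
force: [-2.0, 2.5, -0.8]
opening: 0.0304
```

```bash
python3 -c "
from h import *
todo(1.153,.05)"
```

```text
shift [  3.3  -7.3 -54.2] turn -35.11 open 0.0304 clk 7.125 F [-1.98  2.49 -0.82] tool L 0.4292 r 0.0733
```

Emit:
arm_command(commands=[1,3.5,-2,2,35,1,3.5,-3,1,35,1,1.5,-4,-2,35,0,1,-4,-2.5,35,0,0,-2,-1.5,35])

```text
clock: 7.75
tool_pos: [0.5269, 0.0502, 0.0516]
orientation: [-60.3, 88.2, 32.1]
force: [0.9, 1.5, 0.6]
opening: 0.0308
```

```bash
python3 -c "
from h import *
todo(1.153,.05);todo(.6,.05)"
```

```text
shift [  1.3 -12.3 -41.5] turn -32.09 open 0.0308 clk 7.75 F [0.86 1.5  0.61] tool L 0.6062 r 0.0801
shift [ 1.6 -0.1  0.5] turn -0.4 open 0.0308 clk 7.75 F [0.86 1.5  0.61] tool L 0.6062 r 0.0801
```

Emit:
arm_command(commands=[0,0.8,-5,-3,35,0,0.8,-5,-3.4,35,0,0.8,-5,-3.4,35,0,0.8,-5,-3.4,35,0,0.8,-4,-2.5,35])

```text
clock: 8.38
tool_pos: [0.5271, 0.0255, 0.0512]
orientation: [-76.8, 88.1, 32.0]
force: [-0.3, 2.3, 0.1]
opening: 0.0307
```

```bash
python3 -c "
from h import *
todo(1.153,.05)"
```

```text
shift [  1.3  -7.8 -19.8] turn -15.68 open 0.0307 clk 8.375 F [-0.27  2.32  0.14] tool L 0.9012 r 0.0849
```

Emit:
arm_command(commands=[0,-1.5,-4,-3,35,0,-1.5,-4,-3,35,0,-1,-3,-2.5,35,0,0,-1,-1,35,0,0,0,0,35])

```text
clock: 9.0
tool_pos: [0.533, 0.0143, 0.0502]
orientation: [-83.7, 88.4, 35.0]
force: [0.4, 0.8, 0.4]
opening: 0.0308
```

```bash
python3 - <<'E'
from h import *
todo(1.153,.05)
s=shot('wrist','w4')
cv2.imwrite('pics/w4c.png',cv2.resize(s['frame'][140:280,180:360],(720,560),interpolation=cv2.INTER_CUBIC))
E
```

```text
shift [ 0.3 -4.6 -8.2] turn -5.8 open 0.0308 clk 9.0 F [0.41 0.78 0.4 ] tool L 1.0499 r 0.0842
```

View pics/w4c.png

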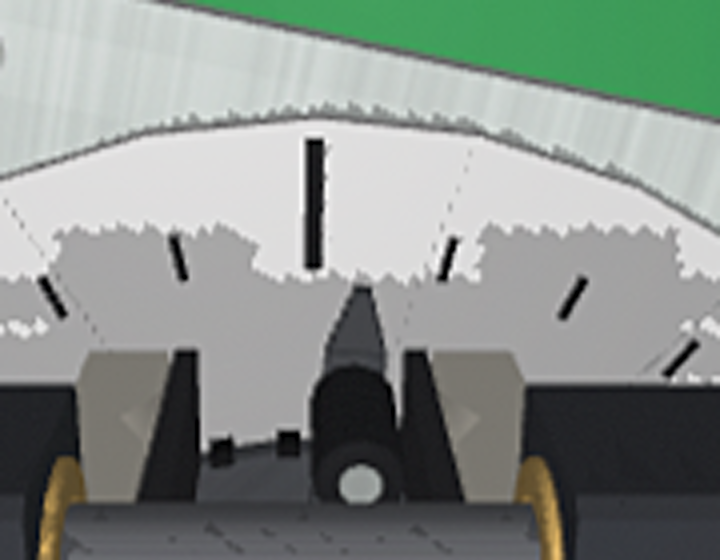

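The long mark's inner end is at (314,270), mark 4 is at (444,278) and the pointer tip is at (363,285). That puts the lever at about 0.968, with about 6.3 mm of push left.

Emit:
arm_command(commands=[0,-0.5,-2.5,-1.5,35,0,-0.5,-1.5,-1,35,0,0,-1,-1,35,0,0,0,0,35])

```text
clock: 9.55
tool_pos: [0.5357, 0.0101, 0.0501]
orientation: [-86.3, 88.5, 36.1]
force: [-0.6, 1.2, 0.7]
opening: 0.0307
```

```bash
python3 - <<'E'
from h import *
todo(1.129,.05)
s=shot('wrist','w5')
cv2.imwrite('pics/w5c.png',cv2.resize(s['frame'][140:280,180:360],(720,560),interpolation=cv2.INTER_CUBIC))
E
```

```text
shift [ 0.2 -4.  -1.6] turn -0.71 open 0.0307 clk 9.55 F [-0.63  1.22  0.71] tool L 1.1093 r 0.084
```

View pics/w5c.png

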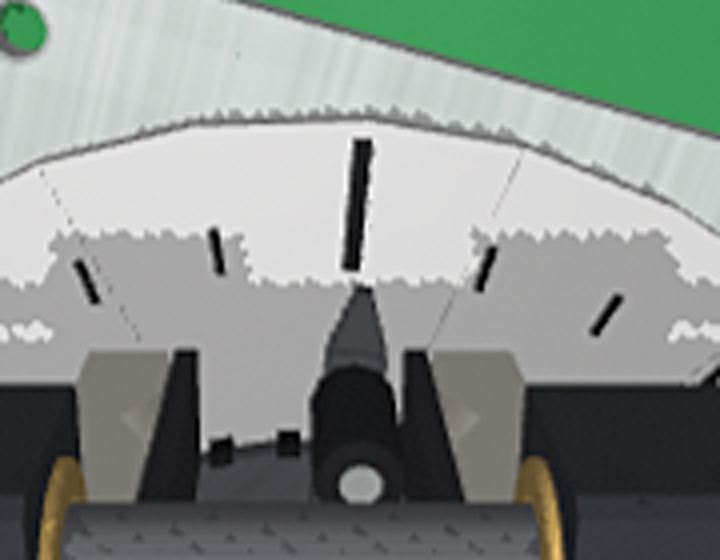

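The tip (363,285) is now 13 px short of the long mark's line (350), so the lever is at about 1.026. I'll push 1.6 mm more, then centre the fingers and lift off.

Emit:
arm_command(commands=[0,0,-1.6,-0.7,35,0,0,0,0,35,0,0,0,0,35])

```text
clock: 9.98
tool_pos: [0.5365, 0.0086, 0.0501]
orientation: [-87.2, 88.5, 36.0]
force: [-1.1, 1.2, 0.7]
opening: 0.0305
```

```bash
python3 - <<'E'
from h import *
todo(1.129,.05)
s=shot('wrist','w6')
cv2.imwrite('pics/w6c.png',cv2.resize(s['frame'][140:280,180:360],(720,560),interpolation=cv2.INTER_CUBIC))
E
```

```text
shift [ 0.2 -4.   0.1] turn 0.01 open 0.0305 clk 9.975 F [-1.13  1.25  0.74] tool L 1.1299 r 0.084
```

View pics/w6c.png

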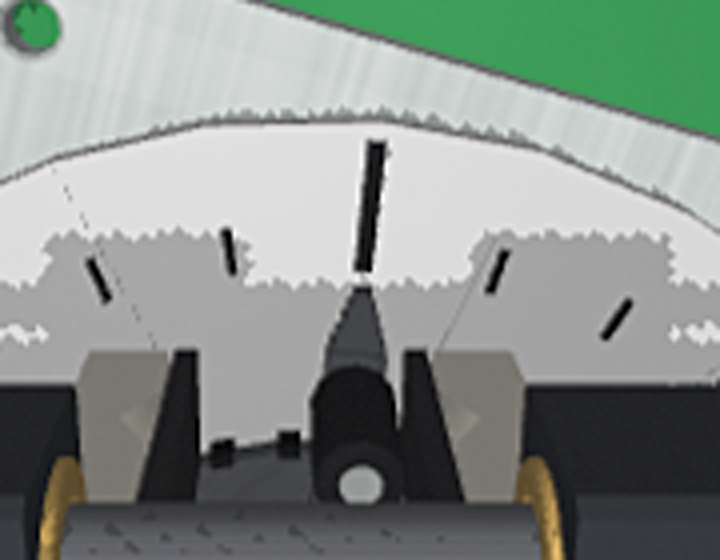

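The tip (363,285) is now right at the long mark's inner end (363,270). I'll back off and lift.

Emit:
arm_command(commands=[0,0,4,0,35,0,0,3,0,35,0,0,0,0,35,-8,0,0,0,35,-25,0,0,0,35])

```text
clock: 10.65
tool_pos: [0.5305, 0.014, 0.0826]
orientation: [-85.1, 88.7, 38.0]
force: [0.5, 0.8, 0.5]
opening: 0.0306
```

Emit:
arm_command(commands=[-40,0,0,0,35,-50,0,0,0,35,-30,0,-50,0,35,0,0,-60,0,35,0,0,-60,0,35])

```text
clock: 11.28
tool_pos: [0.6244, -0.1306, 0.2143]
orientation: [-95.4, 88.2, 28.1]
force: [1.8, 1.2, 0.8]
opening: 0.0308
```

Emit:
arm_command(commands=[0,0,-60,0,35,0,0,-60,0,35,0,0,-50,0,35,0,0,0,0,35,0,0,0,0,35])

```text
clock: 11.9
tool_pos: [0.7215, -0.2817, 0.2157]
orientation: [-96.4, 88.2, 27.0]
force: [-0.4, 0.2, -0.0]
opening: 0.0308
```

```bash
python3 - <<'E'
from h import *
print(get_obs()['tool_pos'],get_obs()['qvel'].round(2))
s=shot('top','top1'); a=load('top0')['frame']
g=[cv2.resize(f[135:270,180:315],(400,400),interpolation=cv2.INTER_CUBIC) for f in(a,s['frame'])]
cv2.imwrite('pics/cmp.png',np.hstack(g))
E
```

```text
[ 0.72146286 -0.28174444  0.2156999 ] [-0.93  0.99  0.8   0.19 -0.3   0.34]
```

View pics/cmp.png

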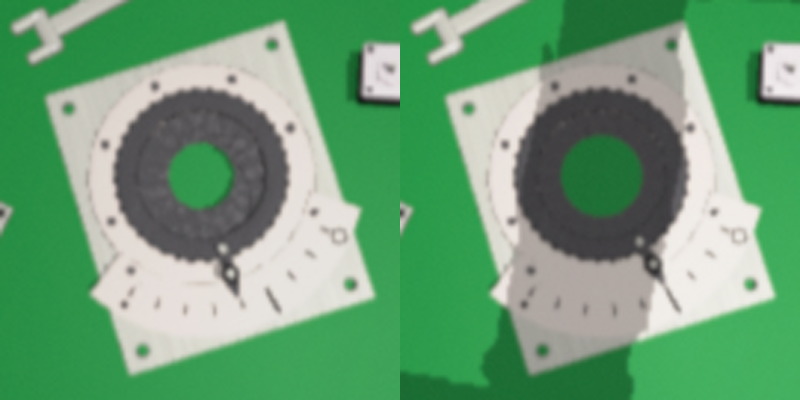

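The pointer lies in line with the long mark, the unit stands where it did at the start, and the wrench, motor and tube look undisturbed.

```bash
python3 -c "
from plant import *
print(close_job())"
```

```text
the job is handed in; nothing more can be done
None
```

I set the iris lever to the long mark and handed the job in at about 12 s of the 51 s allowed; the hand-in gives no verdict.

- **How it was done:** I straddled the knob with the fingers part open, not gripping it. I pushed it to the closed stop with one finger, then back towards open with the other. I finished with small corrections read from the wrist camera.
- **Closed stop:** The pointer lined up with the first mark beside the dot. The push then rose to about 6 N and the lever stopped moving.
- **Long mark:** The last wrist picture, with the finger still touching, had the pointer tip exactly in line with the mark's inner end. The top picture after I backed off agreed.
- **Surroundings:** The before and after top views show the iris unit, wrench and motor where they were. Only the edge of the tube's flange was in that crop, and it had not moved. The arm was raised well clear of everything.
- **Disagreement:** On the way back the tool drifted about 7 mm inward, then 4 mm outward, and tilted by under 2°. The inward drift I mostly corrected, and the knob stayed against the pad. Because of the drift, the lever angle from the arm's position came out about 0.02 rad lower than the scale reading, so I used the scale reading.

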